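# Clear the jar and hold the spring drawer open at the mark

## Robot

A 6-joint arm with a two-finger parallel gripper is mounted at the origin on the work surface. World frame = base frame: x ahead of the robot, y to its left, z up, the work surface at z = 0. Lengths are in mm, angles in rad, forces in N, time in s.
With the tool pointing down it reaches from about 275 to 750 mm from the base axis. Payload 10.2 kg.
Tool frame: the origin (TCP) lies at the very end of the fingers, on their centre line; the grasp point (between the pads) lies 19 mm behind it; z points along the fingers, y is the line along which they close (so a half turn about z gives the same grasp; the last joint's range is limited). The gripper opens to 85 mm and grips with 20 to 120 N. Pads are 22 mm wide; open, the fingers measure 114 mm over their backs; the gripper's body (76 mm by 85 mm) begins 54 mm behind the grasp point. The pads swing forward as they close: fully open they stand 13 mm farther back than shut.
Start: joints at [-1.527, 0.313, 1.498, -0, 1.331, -0.223], TCP at [138.401, -506.435, 231.294] pointing down, gripper open.
Joint ranges: [-2.94, 2.94], [-0.97, 2.17], [0.19, 2.56], [-1.23, 4.37], [0.02, 3.11], [-2.88, 2.88]. Speed limits (rad/s): [2.39, 2.39, 3.01, 3.14, 3.14, 3.14].

## Interface

Orientations are given as a unit quaternion [w, x, y, z].
In Python, from rig import * gives the robot as it stands. The module is installed in compiled form; this text tells all that it offers.
- The arm moves only by the shell command python3 -m crank 'ROWS' [FORCE]. ROWS is JSON, a list that holds one entry, the list of rows, each a list of 7 numbers: the shift along the tool's x, y, z in units of 25 mm (1.0 is 25 mm), then the turn, a rotation vector about the tool's x, y, z in units of 8 degrees (1.0 is 8 degrees), then the finger opening in mm, from 0 to 85.4. A call has exactly 8 rows; each row shifts and turns the commanded pose from where the row before left it, along the tool's axes as they then stand; what a row does not reach is not made up. A row lasts 1/10 s, in which the tool goes at most 50 mm and 8.59 degrees, less where a joint would pass 70% of its speed; a pose out of reach is approached as far as the arm can. A call is refused whole if a number of a shift passes 1 or a number of a turn 1, either way. A call with a gripper value outside its range is refused whole. The fingers move at their own pace and stop on an object; FORCE is the grip in N (left out, the last holds). Time passes only in rows, so rows that do not move let the fingers close, or fill a call up. It gives the time, the measured TCP pose, the force, the opening and the grip force at its end, in the units of the state.
- sense(): the state, without advancing time (a new reading comes with each control period).
- capture(name): name is "scene" or "top" or "wrist"; returns the picture (420x560x3 uint8, blue, green, red); there is no depth.
- camera_model(name): a dict with "fx", "fy", "cx", "cy" (pixels), "k1" (the pictures are not rectified: a ray, as slopes to the right and down, at radius r is drawn at 1 + k1 r^2 times it, then the intrinsics apply), "world_from_camera" (4x4, takes a point from camera to world coordinates); the wrist camera has in their place "T_tool_cam" (4x4, takes a point from camera to tool coordinates, whose origin is the TCP and whose axes are the flange's). Camera axes: x right, y up, looking along -z (the intrinsics and any distortion apply to the point x, -y, -z); pixel columns grow to the right and rows downward; lengths in mm; the calibration is good to about 2 mm. A picture is of the moment at which its call begins: read the wrist's pose just before it. camera_model takes no time and is no camera call.
- finish_job(): hands the job in; it is judged then, once.
The state is a dict: "time_s": time; "joints": joint angles; "dq": joint speeds; "tau": joint torques, N m; "eef_pos": TCP position; "ee_rot": TCP orientation; "force": force on the tool from outside, world axes, zero at the start; "wrist_torque": the same for the moment, N m; "grip_width": opening from 0.0 (shut) to 1.0 (fully open); "grip_force": force on a finger pad.
Only numpy, scipy, OpenCV 4.12 (cv2) and the standard library are available. Lean on these libraries where they do the work, as an engineer would, in place of code of your own. Each camera call takes 0.05 s, during which the arm holds its last target. There are 200 camera calls.

## Task

The blue jar with the wooden lid, on the grey ring, stands in the way of the little bathroom drawer: slide it along the counter, without lifting or tipping it, into the blue ring and let go of it. Only then take the drawer by its black bar, pull it out until its front face stands over the red strip, and keep it there: the drawer closes by its own spring, so finish while still holding the bar, with the drawer still on the strip. Leave the soap bottle, the brush cup and the pill jar where they are.

Things in the scene. Friction and masses are not known exactly. Their poses are not given: they have to be found in the camera images.
- organiser: Fixed light wooden countertop box, 160 deep (x) x 200 wide (y) x 88 high mm, with one green-glass-fronted drawer. Origin: centre of its underside on the counter. Its own -x axis points out of the drawer's front, towards the robot: the drawer opens along -x of this body.
- drawer: The spring drawer; origin: centre of its black bar handle, 72 mm above the counter. Bar 100 mm long (y), 10 thick (x), 12 high, centred 50 mm in front of the drawer's face (free gap behind it 45 mm, open from above between 8 mm end arms at y = +-46 mm). Axes as the organiser's: it opens along -x, up to 135 mm. A spring pulls it shut: 5 N when shut, 0.5 N more per 10 mm.
- drawer_face (a point): Point at the middle of the drawer's front face (the outer surface of its 82 mm high green front panel), at counter height (z = 0); moves with the drawer. The organiser's top is 88 mm high, 10 mm above the bar's top. When shut it is 92 mm from the organiser's origin along the organiser's -x.
- mark_strip: Flat red strip stuck on the counter across the drawer's path, 20 mm wide in its x and 240 mm long in its y, nothing to bump into. Origin: its centre. Axes parallel to the organiser's. Its centre line lies 65 to 100 mm in front of the face of the shut drawer (that is how far the drawer must come out).
- jar: Loose squat round blue ceramic jar with a wooden lid fixed on it, 84 mm across (lid 86 mm), body and lid 46 mm high, 0.28 to 0.56 kg. On the lid is an upright cylindrical wooden knob, 24 mm across and 34 mm high, top at 80 mm. Origin: centre of its underside. Pushed high up it tips easily: hold the knob firmly and slide slowly.
- jar_knob (a point): Point on the jar's axis inside the knob, 64 mm above the jar's underside.
- grey_ring: Flat dark grey ring on the counter, 104 mm inside and 116 mm outside diameter, where the jar stands at the start, in front of the drawer. Origin: its centre. Nothing to bump into.
- blue_ring: Flat blue ring on the counter of the same size, beside the grey one, on the left or on the right: the jar's new place. Origin: its centre. Nothing to bump into.
- soap_bottle: Bystander: loose amber pump bottle with black pump, 64 mm across, 169 mm high, on the side of the grey ring away from the blue ring. Origin: centre of its underside.
- brush_cup: Bystander: loose white cup with two toothbrushes, 76 mm across, brushes up to 172 mm high, beside the organiser. Origin: centre of its underside.
- pill_jar: Bystander: loose amber jar with white cap, 48 mm across, 85 mm high, beside the organiser. Origin: centre of its underside.
Things that resemble listed ones, but are neither listed nor needed, are in the scene too. Of the things like the jar, leave any that is purple or yellow; of the rest the smaller one is meant.

How it is judged (in metres and radians):
On the way:
1. the jar stands in the blue ring, let go, while the drawer is still shut (horizontal distance between jar and blue_ring below 0.015 m and height (world z) of jar below 0.006 m and angle between jar's own z axis and vertical below 0.1 rad and contact force between the fingers and jar below 0.2 N and x of drawer_face in the frame of organiser above -0.112 m), for 0.2 s.
At the end, for the whole second after the job is handed in: Drawer face still and within 11 mm of the strip's centre line, held by the fingers on the bar (over 2 N), not propped by the jar; jar upright on the counter, let go, within 15 mm of the blue ring's centre; bystanders within 30 mm of where they started (x of drawer_face in the frame of mark_strip between -0.011 and 0.011 m and contact force between the fingers and drawer above 2 N and contact force between jar and drawer below 0.2 N and linear speed of drawer below 0.01 m/s and horizontal distance between jar and blue_ring below 0.015 m and height (world z) of jar below 0.006 m and angle between jar's own z axis and vertical below 0.1 rad and contact force between the fingers and jar below 0.2 N and distance of each of soap_bottle, brush_cup, pill_jar from where it was at the start of the episode below 0.03 m); the arm keeps its last pose, push and grip.
It fails at once if the jar lifted off the counter (more than 10 mm) (height (world z) of jar above 0.01 m).
It fails at once if the jar tipped (more than 0.3 rad) (angle between jar's own z axis and vertical above 0.3 rad).
It fails at once if soap bottle knocked over or shoved more than 30 mm (distance of soap_bottle from where it was at the start of the episode above 0.03 m or angle between soap_bottle's own z axis and vertical above 0.3 rad).
It fails at once if brush cup knocked over or shoved more than 30 mm (distance of brush_cup from where it was at the start of the episode above 0.03 m or angle between brush_cup's own z axis and vertical above 0.3 rad).
It fails at once if pill jar knocked over or shoved more than 30 mm (distance of pill_jar from where it was at the start of the episode above 0.03 m or angle between pill_jar's own z axis and vertical above 0.3 rad).
It also fails if it takes over 48 s, if anything falls off the work surface, if the arm or the gripper's body presses on something with over 40 N, if the wrist force passes 120 N, or if a joint passes its speed limit or range.

## Working session

There is one attempt and no reset: what is moved stays moved. The work goes in short steps, Python scripts to look and compute and a shell command to move; the robot and the scene stay as the last step left them, time stands still between calls to the robot, and variables do not carry over. Pictures are saved under pics/ and viewed, at most 10 in all, crops included, and the job is handed in when it is done.

```bash
mkdir -p pics; cat > h.py <<'E'
from rig import *
import numpy as np, cv2
def pix2world(name,u,v,z=0.):
    m=camera_model(name)
    d=np.array([(u-m["cx"])/m["fx"],(v-m["cy"])/m["fy"]]);p=d.copy()
    for _ in range(20): p=d/(1+m["k1"]*(p@p))
    T=np.array(m["world_from_camera"]);r=T[:3,:3]@np.array([p[0],-p[1],-1]);o=T[:3,3]
    return o+r*(z-o[2])/r[2]
def world2pix(name,P):
    m=camera_model(name);T=np.linalg.inv(np.array(m["world_from_camera"]));c=T[:3,:3]@np.array(P,float)+T[:3,3]
    p=np.array([c[0],-c[1]])/-c[2];p=p*(1+m["k1"]*(p@p));return p*[m["fx"],m["fy"]]+[m["cx"],m["cy"]]
E
python3 - <<'E'
from h import *
for n in("top","scene"):
    cv2.imwrite(f"pics/{n}.png",capture(n)); m=camera_model(n);print(n,np.array(m["world_from_camera"]).round(2).tolist(),m["fx"],m["k1"])
s=sense();print(s["eef_pos"],s["ee_rot"],s["time_s"])
E
```

```text
top [[-0.03, 0.99, -0.17, 398.87], [-1.0, -0.03, 0.0, -23.85], [-0.0, 0.17, 0.99, 969.47], [0.0, 0.0, 0.0, 1.0]] 415.5197897645848 -0.1306496158889253
scene [[-0.28, -0.6, 0.75, 1150.86], [0.96, -0.19, 0.21, 178.55], [0.02, 0.78, 0.63, 581.74], [0.0, 0.0, 0.0, 1.0]] 422.0867961212285 -0.12522929969216987
[ 138.38668814 -506.20352398  230.80769473] [-5.69905477e-04  9.91116400e-01  1.32996064e-01  5.78264851e-05] 0.1
```

View pics/top.png

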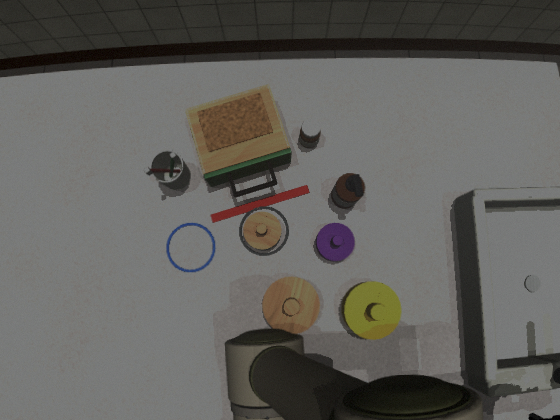

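View pics/scene.png

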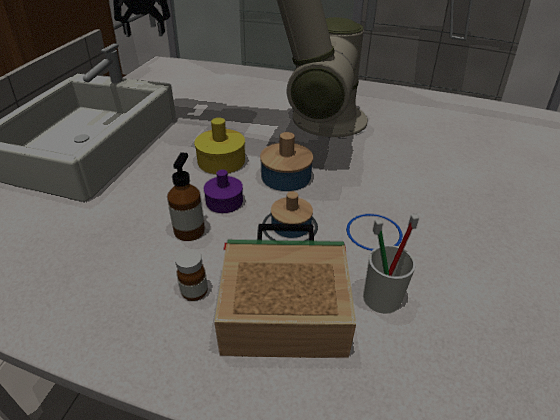

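The top view shows four jar-like things: the small wooden lid at (263,230) on the grey ring, a larger wooden lid at (291,305), purple at (336,242) and yellow at (373,310). Purple and yellow are excluded, and the smaller wood-lidded one on the grey ring fits. The blue ring is at (191,247), the red strip runs (212,217)-(309,189), and the bar is at (254,186).

```bash
python3 - <<'E'
from h import *
im=capture("top");hsv=cv2.cvtColor(im,cv2.COLOR_BGR2HSV)
cv2.imwrite("pics/crop.png",cv2.resize(im[160:290,150:320],None,fx=4.5,fy=4.5,interpolation=cv2.INTER_CUBIC))
def w(mask,z=0):
    v,u=np.nonzero(mask);return np.array([pix2world("top",a,b,z)[:2] for a,b in zip(u,v)])
H,S,V=hsv[...,0],hsv[...,1],hsv[...,2]
roi=np.zeros(H.shape,bool);roi[215:280,155:225]=1
p=w((H>100)&(H<130)&(S>120)&roi);c=np.linalg.lstsq(np.c_[2*p,np.ones(len(p))],(p**2).sum(1),rcond=None)[0]
print("blue ring",c[:2],"r",np.sqrt(c[2]+c[:2]@c[:2]),len(p))
roi[:]=0;roi[180:225,205:315]=1
p=w(((H<8)|(H>172))&(S>150)&(V>60)&roi)
r=cv2.minAreaRect(p.astype(np.float32));print("strip",r,len(p))
# grey ring: dark low-sat
roi[:]=0;roi[205:257,237:291]=1
p=w((V<75)&roi&(S<120));
for _ in range(4):
    c=np.linalg.lstsq(np.c_[2*p,np.ones(len(p))],(p**2).sum(1),rcond=None)[0];R=np.sqrt(c[2]+c[:2]@c[:2]);d=np.abs(np.hypot(*(p-c[:2]).T)-55);p=p[d<8] if (d<8).sum()>30 else p
print("grey",c[:2],R,len(p))
for n,u,v,z in(("knobtop",261,229,80),("lid",264,230,46),("barL",233,191,78),("barR",275,182,78),("soap",352,183,150),("brush",166,165,95),("soapbase",345,198,0)): print(n,pix2world("top",u,v,z).round(1))
E
```

```text
blue ring [474.38241909 188.66269901] r 55.2911851537432 285
strip ((574.1284790039062, 23.335838317871094), (18.65373420715332, 237.65855407714844), 16.020666122436523) 747
grey [509.83780033  15.62534954] 54.43061316833372 469
knobtop [503.  18.  80.]
lid [504.5  12.9  46. ]
barL [588.7  78.   78. ]
barR [606.3 -14.7  78. ]
soap [ 583.3 -171.4  150. ]
brush [647.9 223.9  95. ]
soapbase [ 580.9 -179.6    0. ]
```

View pics/crop.png

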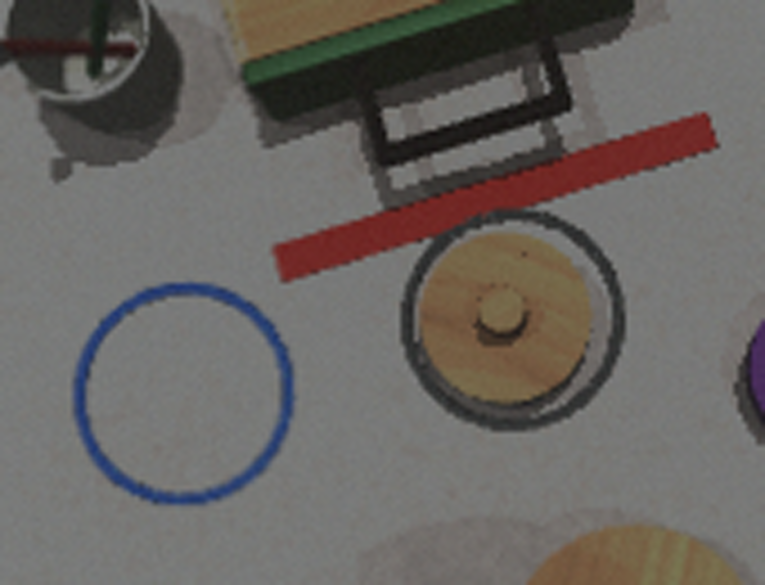

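The crop confirms the small wood-lidded jar in the grey ring, with its knob centre at crop (501,309), so the jar is at about (503.5, 17). I'll move above it now.

```bash
R='[0.98,-0.82,0,0,0,0,60]'; python3 -m crank '[[[0.98,-0.82,0,0,0,0,60],[0.98,-0.82,0,0,0,0,60],[0.98,-0.82,0,0,0,0,60],[0.98,-0.82,0,0,0,0,60],[0.98,-0.82,0,0,0,0,60],[0.98,-0.82,0,0,0,0,60],[0.98,-0.82,0,0,0,0,60],[0.98,-0.82,0,0,0,0,60]]]' 60
python3 -m crank '[[[0.98,-0.82,0,0,0,0,60],[0.98,-0.82,0,0,0,0,60],[0.98,-0.82,0,0,0,0,60],[0.98,-0.82,0,0,0,0,60],[0.98,-0.82,0,0,0,0,60],[0.98,-0.82,0,0,0,0,60],[0.98,-0.82,0,0,0,0,60],[0.98,-0.82,0,0,0,0,60]]]'
python3 -m crank '[[[0.6,-0.5,0.4,0,0,0,60],[0.6,-0.5,0.4,0,0,0,60],[0.6,-0.5,0.4,0,0,0,60],[0.6,-0.5,0.4,0,0,0,60],[0.6,-0.5,0.4,0,0,0,60],[0.6,-0.5,0.4,0,0,0,60],[0.33,-0.21,0.4,0,0,0,60],[0,0,0.2,0,0,0,60]]]'
python3 - <<'E'
from h import *
s=sense();im=capture("wrist");cv2.imwrite("pics/w1.png",im);print(s["eef_pos"],s["ee_rot"],s["time_s"]);m=camera_model("wrist");print({k:np.round(v,3).tolist() for k,v in m.items() if not isinstance(v,str)})
cv2.imwrite("pics/top2.png",capture("top"))
E
```

```text
time_s: 0.95
eef_pos: [284.7, -295.4, 231.2]
ee_rot: [-0.0, 0.991, 0.133, -0.0]
force: [0.0, -0.6, -0.5]
grip_width: 0.702
grip_force: 0.0
time_s: 1.75
eef_pos: [430.6, -85.4, 231.2]
ee_rot: [-0.0, 0.991, 0.133, -0.0]
force: [1.2, -0.5, -0.0]
grip_width: 0.701
grip_force: 0.0
time_s: 2.55
eef_pos: [503.6, 17.2, 155.2]
ee_rot: [-0.0, 0.991, 0.134, -0.001]
force: [0.4, -0.4, -0.3]
grip_width: 0.701
grip_force: 0.0
[503.63333216  17.1627441  155.18899519] [-2.26176200e-04  9.91030438e-01  1.33634461e-01 -6.71570384e-04] 2.55
{'fx': 308.047, 'fy': 308.047, 'cx': 281.027, 'cy': 211.421, 'k1': -0.047, 'T_tool_cam': [[0.001, 0.958, 0.287, 73.596], [1.0, -0.001, -0.002, 0.308], [-0.002, 0.287, -0.958, -142.3], [0.0, 0.0, 0.0, 1.0]]}
```

View pics/w1.png

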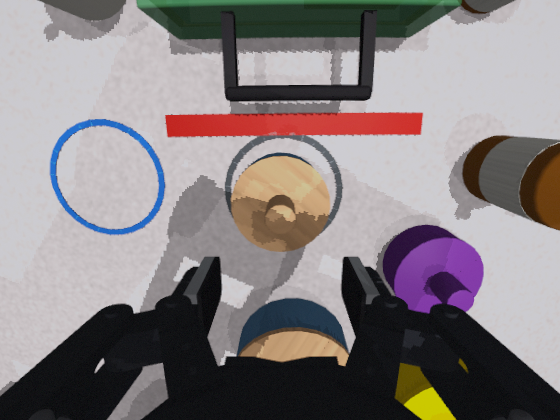

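The wrist view shows the knob top at about (280,217), the lid centre at (281,203), the bar ends at (228,93) and (371,93), the strip corners at about (166,125) and (422,123), and the blue ring centre at (107,177).

```bash
cat >> h.py <<'E'
from scipy.spatial.transform import Rotation as Ro
def wpix(s,u,v,z):
    m=camera_model("wrist");q=s["ee_rot"];T=np.eye(4);T[:3,:3]=Ro.from_quat([q[1],q[2],q[3],q[0]]).as_matrix();T[:3,3]=s["eef_pos"];T=T@np.array(m["T_tool_cam"])
    d=np.array([(u-m["cx"])/m["fx"],(v-m["cy"])/m["fy"]]);p=d.copy()
    for _ in range(20): p=d/(1+m["k1"]*(p@p))
    r=T[:3,:3]@np.array([p[0],-p[1],-1]);o=T[:3,3]
    return (o+r*(z-o[2])/r[2])[:2]
E
python3 - <<'E'
from h import *
s=sense()
for n,u,v,z in(("knob",280,217,80),("lid",281,203,46),("barL",228,93,72),("barR",371,93,72),("strip",166,125,0),("stripR",422,123,0),("ring",107,177,0)):print(n,wpix(s,u,v,z).round(1))
im=cv2.imread("pics/w1.png");hsv=cv2.cvtColor(im,cv2.COLOR_BGR2HSV);H,S,V=cv2.split(hsv)
def f(mask):
    v,u=np.nonzero(mask);return np.array([wpix(s,a,b,0) for a,b in zip(u,v)],np.float32)
M=np.zeros(H.shape,bool);M[110:240,40:170]=1
p=f((H>100)&(H<130)&(S>120)&M);c=np.linalg.lstsq(np.c_[2*p,np.ones(len(p))],(p**2).sum(1),rcond=None)[0];print("ring",c[:2],np.sqrt(c[2]+c[:2]@c[:2]))
M[:]=0;M[100:145,150:440]=1
print("strip",cv2.minAreaRect(f(((H<8)|(H>172))&(S>150)&(V>60)&M)))
E
```

```text
knob [506.9  17.4]
lid [508.6  17. ]
barL [581.7  75.1]
barR [608.1 -20.3]
strip [541.3 138. ]
stripR [607.  -93.7]
ring [476.8 187.2]
ring [474.28000337 187.47562927] 55.17167768119733Traceback (most recent call last):
  File "<stdin>", line 10, in <module>
  File "<stdin>", line 6, in f
  File "h.py", line 14, in wpix
    m=camera_model("wrist");q=s["ee_rot"];T=np.eye(4);T[:3,:3]=Ro.from_quat([q[1],q[2],q[3],q[0]]).as_matrix();T[:3,3]=s["eef_pos"];T=T@np.array(m["T_tool_cam"])
ValueError: time passes only in moves, steps and waits
```

```bash
python3 -m crank '[[[0.08,0,0.52,0,0,0,60],[0,0,0.52,0,0,0,60],[0,0,0.52,0,0,0,60],[0,0,0.52,0,0,0,60],[0,0,0.52,0,0,0,60],[0,0,0.52,0,0,0,60],[0,0,0.5,0,0,0,60],[0,0,0.5,0,0,0,60]]]' 40
python3 -m crank '[[[0,0,0,0,0,0,40],[0,0,0,0,0,0,30],[0,0,0,0,0,0,26],[0,0,0,0,0,0,22],[0,0,0,0,0,0,18],[0,0,0,0,0,0,15],[0,0,0,0,0,0,15],[0,0,0,0,0,0,15]]]' 40
```

```text
time_s: 3.45
eef_pos: [505.5, 16.8, 52.5]
ee_rot: [0.0, 0.991, 0.133, 0.0]
force: [-0.6, -0.4, -0.8]
grip_width: 0.704
grip_force: 0.0
time_s: 4.25
eef_pos: [505.8, 17.3, 53.8]
ee_rot: [0.0, 0.991, 0.133, 0.0]
force: [-1.5, 3.0, 5.9]
grip_width: 0.268
grip_force: 39.1
```

```bash
python3 -m crank '[[[0.01,-0.08,0,0,0,0,15],[0.01,-0.15,0,0,0,0,15],[0.02,-0.2,0,0,0,0,15],[0.02,-0.2,0,0,0,0,15],[0.02,-0.2,0,0,0,0,15],[0.02,-0.2,0,0,0,0,15],[0.02,-0.2,0,0,0,0,15],[0.02,-0.2,0,0,0,0,15]]]' 60
python3 - <<'E'
from h import *
s=sense();print(s["wrist_torque"],s["eef_pos"]);cv2.imwrite("pics/s1.png",capture("scene")[150:260,230:430].repeat(3,0).repeat(3,1))
E
```

```text
time_s: 5.05
eef_pos: [500.4, 52.3, 53.9]
ee_rot: [0.001, 0.991, 0.133, 0.001]
force: [1.9, -13.6, 13.2]
grip_width: 0.256
grip_force: 61.4
[-2.42124323 -0.30706536  0.0173982 ] [500.35373402  52.25241639  53.8939025 ]
```

View pics/s1.png

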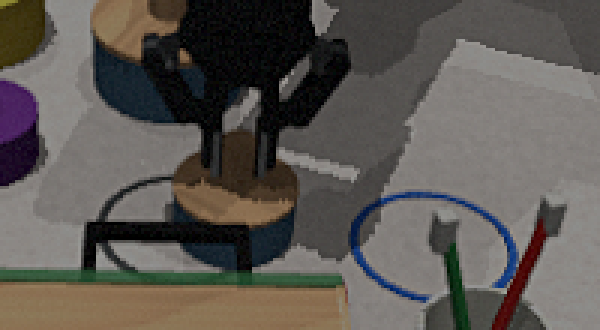

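```bash
python3 -m crank '[[[0.01,-0.15,-0.02,0,0,0,15],[0.02,-0.25,-0.02,0,0,0,15],[0.02,-0.25,0,0,0,0,15],[0.02,-0.25,0,0,0,0,15],[0.02,-0.25,0,0,0,0,15],[0.02,-0.25,0,0,0,0,15],[0.02,-0.25,0,0,0,0,15],[0.02,-0.25,0,0,0,0,15]]]'
python3 -m crank '[[[0.02,-0.25,0,0,0,0,15],[0.02,-0.25,0,0,0,0,15],[0.02,-0.25,0,0,0,0,15],[0.02,-0.25,0,0,0,0,15],[0.02,-0.25,0,0,0,0,15],[0.02,-0.25,0,0,0,0,15],[0.02,-0.25,0,0,0,0,15],[0.02,-0.25,0,0,0,0,15]]]'
python3 -m crank '[[[0.02,-0.25,0,0,0,0,15],[0.02,-0.25,0,0,0,0,15],[0.02,-0.25,0,0,0,0,15],[0.02,-0.25,0,0,0,0,15],[0.02,-0.2,0,0,0,0,15],[0.02,-0.2,0,0,0,0,15],[0.01,-0.1,0,0,0,0,15],[0.01,-0.09,0,0,0,0,15]]]'
```

```text
time_s: 5.9
eef_pos: [490.2, 100.1, 54.0]
ee_rot: [-0.0, 0.991, 0.133, -0.0]
force: [-0.7, -0.2, -4.3]
grip_width: 0.257
grip_force: 59.2
time_s: 6.7
eef_pos: [481.2, 149.2, 54.3]
ee_rot: [-0.0, 0.991, 0.133, 0.0]
force: [0.7, 0.1, -4.6]
grip_width: 0.263
grip_force: 59.2
time_s: 7.5
eef_pos: [474.2, 188.1, 54.3]
ee_rot: [0.0, 0.991, 0.133, 0.0]
force: [-0.9, -0.8, -5.0]
grip_width: 0.256
grip_force: 59.2
```

The jar's weight hangs on the fingers by a fraction of a millimetre, so I'll lower it slightly and let go.

```bash
python3 -m crank '[[[0,0,0.02,0,0,0,15],[0,0,0.02,0,0,0,15],[0,0,0,0,0,0,22],[0,0,0,0,0,0,26],[0,0,0,0,0,0,35],[0,0,0,0,0,0,50],[0,0,0,0,0,0,60],[0,0,0,0,0,0,60]]]' 40
python3 -m crank '[[[0,0,-0.3,0,0,0,60],[0,0,-0.6,0,0,0,60],[0,0,-0.8,0,0,0,60],[0,0,-0.8,0,0,0,60],[0,0,-0.8,0,0,0,60],[0,0,-0.7,0,0,0,60],[0,0,0,0,0,0,60],[0,0,0,0,0,0,60]]]'
python3 - <<'E'
from h import *
s=sense();print(s["eef_pos"]);cv2.imwrite("pics/w2.png",capture("wrist"))
E
```

```text
time_s: 8.3
eef_pos: [474.3, 187.8, 53.3]
ee_rot: [0.0, 0.991, 0.133, 0.0]
force: [0.9, -0.9, -0.3]
grip_width: 0.706
grip_force: 0.0
time_s: 9.1
eef_pos: [474.1, 187.9, 153.2]
ee_rot: [0.0, 0.991, 0.133, 0.0]
force: [-0.4, -0.5, 0.0]
grip_width: 0.706
grip_force: 0.0
[474.09065422 187.89483243 153.21340232]
```

View pics/w2.png

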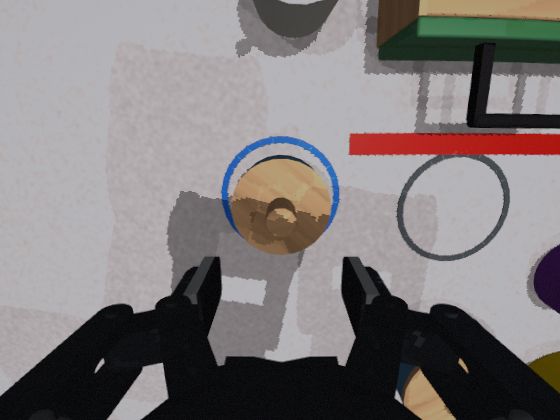

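The jar is released and centred in the blue ring: lid at (282,205), ring centre at about (281,194). Next comes the bar.

```bash
python3 -m crank '[[[0.37,0.93,0,0,0,0,50],[0.37,0.93,0,0,0,0,50],[0.37,0.93,0,0,0,0,50],[0.37,0.93,0,0,0,0,50],[0.37,0.93,0,0,0,0,50],[0.37,0.93,0,0,0,0,50],[0.37,0.94,0,0,0,0,50],[0.37,0.94,0,0,0,0,50]]]'
python3 -m crank '[[[0,0,0,0,0,-0.94,50],[0,0,0,0,0,-0.94,50],[0,0,0,0,0,-0.94,50],[0,0,0,0,0,-0.94,50],[0,0,0,0,0,-0.94,50],[0,0,0,0,0,-0.94,50],[0,0,0,0,0,-0.94,50],[0,0,0,0,0,-0.94,50]]]'
python3 -m crank '[[[0,0,0,0,0,-0.94,50],[0,0,0,0,0,-0.94,50],[0,0,0,0,0,-0.94,50],[0,0,0,0,0,-0.94,50],[0,0,0,0,0,0,50],[0,0,0,0,0,0,50],[0,0,0,0,0,0,50],[0,0,0,0,0,0,50]]]'
python3 - <<'E'
from h import *
s=sense();print(s["eef_pos"],s["ee_rot"],s["joints"])
cv2.imwrite("pics/w3.png",capture("wrist"))
E
```

```text
time_s: 9.95
eef_pos: [594.9, 26.7, 152.0]
ee_rot: [-0.0, 0.991, 0.133, -0.001]
force: [-0.2, -0.3, 0.8]
grip_width: 0.585
grip_force: 0.0
time_s: 10.75
eef_pos: [594.3, 27.6, 152.0]
ee_rot: [-0.001, 0.789, 0.614, -0.001]
force: [-0.1, 0.2, -0.0]
grip_width: 0.592
grip_force: 0.0
time_s: 11.55
eef_pos: [594.7, 27.5, 153.1]
ee_rot: [-0.0, 0.606, 0.796, -0.0]
force: [-0.8, -0.4, -0.2]
grip_width: 0.583
grip_force: 0.0
[594.7225805   27.53807955 153.11532464] [-1.26176653e-04  6.05732641e-01  7.95668240e-01 -6.02513996e-05] [-1.50343932e-01  5.32895159e-01  1.38232386e+00  1.62838835e-05
  1.22665287e+00 -4.19773077e-01]
```

View pics/w3.png

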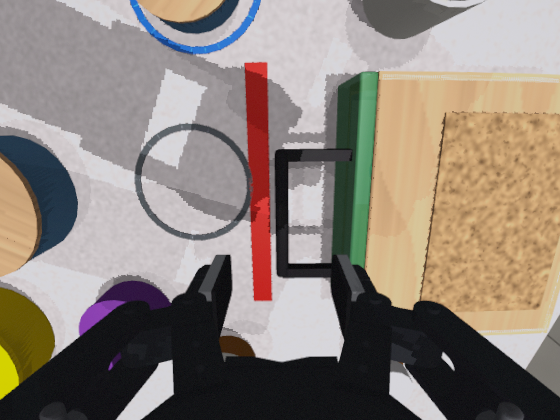

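The bar sits at u≈282, v 150–275, on the tool's centre line. The red strip runs (256,63)-(263,300), and the green face's front edge is at u≈338–350.

```bash
python3 - <<'E'
from h import *
s=sense();ey=np.array([0.961,0.276])
P={n:wpix(s,u,v,z) for n,u,v,z in(("barT",281.5,154,78),("barB",283,271,78),("sT",256.5,63,0),("sB",262.5,300,0))}
for n,p in P.items(): print(n,p.round(1))
b=P["barT"]-P["barB"];t=P["sT"]-P["sB"];print("angles",np.degrees(np.arctan2(-b[0],b[1])),np.degrees(np.arctan2(-t[0],t[1])))
bc=(P["barT"]+P["barB"])/2;sc=(P["sT"]+P["sB"])/2
print("bar c",bc,"strip c",sc,"bar-strip along x",(bc-sc)@ey, "pull",50+(bc-sc)@ey, "tcp-bar",(np.array(s["eef_pos"][:2])-bc)@ey, (np.array(s["eef_pos"][:2])-bc)@[-.276,.961])
E
```

```text
barT [582.5  75.2]
barB [608.  -11.9]
sT [542.2 138.2]
sB [607.4 -91.6]
angles 16.287921616629106 15.821458207392467
bar c [595.26602522  31.61873991] strip c [574.79168269  23.29167063] bar-strip along x 21.974114290834503 pull 71.9741142908345 tcp-bar -1.621795905184714 -3.786297647043853
```

```bash
python3 -m crank '[[[0.15,0.06,0,0,0,0,40],[0,0,0.5,0,0,0,40],[0,0,0.6,0,0,0,40],[0,0,0.6,0,0,0,40],[0,0,0.6,0,0,0,40],[0,0,0.6,0,0,0,40],[0,0,0.6,0,0,0,40],[0,0,0.5,0,0,0,40]]]'
python3 -m crank '[[[0,0,0,0,0,0,30],[0,0,0,0,0,0,20],[0,0,0,0,0,0,12],[0,0,0,0,0,0,8],[0,0,0,0,0,0,4],[0,0,0,0,0,0,2],[0,0,0,0,0,0,2],[0,0,0,0,0,0,2]]]' 60
```

```text
time_s: 12.4
eef_pos: [594.7, 31.7, 51.6]
ee_rot: [-0.001, 0.605, 0.796, -0.0]
force: [0.2, -0.2, 0.4]
grip_width: 0.465
grip_force: 0.0
time_s: 13.2
eef_pos: [594.1, 31.1, 54.0]
ee_rot: [-0.001, 0.605, 0.796, -0.001]
force: [-8.6, -2.0, 5.4]
grip_width: 0.107
grip_force: 58.7
```

```bash
python3 -m crank '[[[0,-0.08,0,0,0,0,2],[0,-0.18,0,0,0,0,2],[0,-0.2,0,0,0,0,2],[0,-0.2,0,0,0,0,2],[0,-0.2,0,0,0,0,2],[0,-0.2,0,0,0,0,2],[0,-0.2,0,0,0,0,2],[0,-0.2,0,0,0,0,2]]]' 80
python3 -m crank '[[[0,-0.2,0,0,0,0,2],[0,-0.2,0,0,0,0,2],[0,-0.2,0,0,0,0,2],[0,-0.2,0,0,0,0,2],[0,-0.2,0,0,0,0,2],[0,-0.2,0,0,0,0,2],[0,-0.13,0,0,0,0,2],[0,-0.05,0,0,0,0,2]]]'
python3 - <<'E'
from h import *
s=sense();print(s["eef_pos"],s["eef_pos"][0]*.9613+s["eef_pos"][1]*.2756)
a=capture("wrist");cv2.imwrite("pics/w4.png",a)
cv2.imwrite("pics/t4.png",cv2.resize(capture("top")[140:290,140:340],None,fx=4,fy=4,interpolation=cv2.INTER_CUBIC))
E
```

```text
time_s: 14.0
eef_pos: [561.4, 21.8, 54.0]
ee_rot: [0.002, 0.605, 0.796, 0.001]
force: [7.4, 1.2, -3.6]
grip_width: 0.093
grip_force: 78.0
time_s: 14.8
eef_pos: [528.5, 12.4, 54.1]
ee_rot: [0.002, 0.605, 0.796, 0.001]
force: [8.9, 1.5, -4.9]
grip_width: 0.105
grip_force: 77.9
[528.48189193  12.3567266   54.06006847] 511.4351565580935
```

View pics/w4.png

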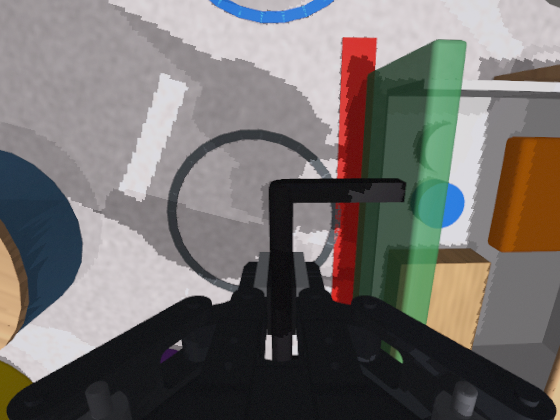

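View pics/t4.png

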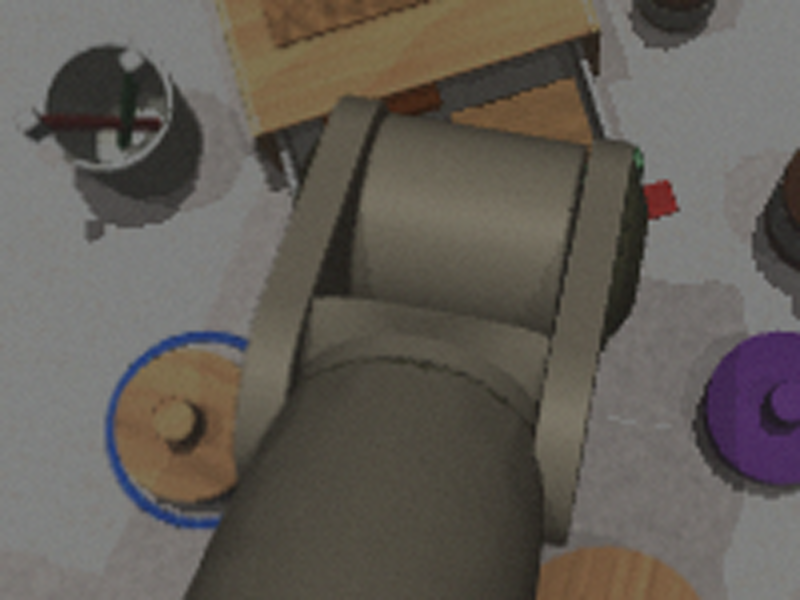

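The drawer is out, and its face sits about 3–5 mm behind the strip's centre line (face base at u≈362, strip centre at u≈352). The jar is still in the blue ring. I'll pull 3.5 mm more.

```bash
python3 -m crank '[[[0,-0.07,0,0,0,0,2],[0,-0.07,0,0,0,0,2],[0,0,0,0,0,0,2],[0,0,0,0,0,0,2],[0,0,0,0,0,0,2],[0,0,0,0,0,0,2],[0,0,0,0,0,0,2],[0,0,0,0,0,0,2]]]'
python3 - <<'E'
from h import *
s=sense();print(s["eef_pos"],s["eef_pos"][0]*.9613+s["eef_pos"][1]*.2756,np.abs(s["dq"]).max())
cv2.imwrite("pics/w5.png",capture("wrist"))
E
```

```text
time_s: 15.7
eef_pos: [525.3, 11.5, 54.0]
ee_rot: [0.002, 0.605, 0.796, 0.001]
force: [8.1, 0.4, -4.7]
grip_width: 0.103
grip_force: 78.0
[525.30560373  11.45006077  54.02639038] 508.13191361778325 0.0024383127222566752
```

View pics/w5.png

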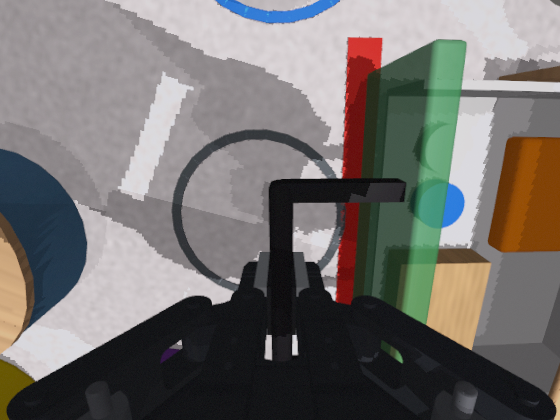

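The face base at (368,75) is now within about 3 mm of the strip centre at (364,75), the drawer is still and the bar is firmly gripped.

```bash
python3 -c "from rig import *; print(finish_job())"
```

```text
the job is handed in; nothing more can be done
None
```

The job is handed in with no verdict shown: by my last pictures, the blue jar stands released in the blue ring, and the drawer is held by its bar about 3 mm or less from the strip's centre line.

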